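# Refit the pressure rollers of an edge bander

### The arm

A 6-joint arm with a two-finger parallel gripper is mounted at the origin on the work surface. World frame = base frame: x ahead of the robot, y to its left, z up, the work surface at z = 0. Lengths are in mm, angles in rad, forces in N, time in s.
With the tool pointing down it reaches from about 325 to 850 mm from the base axis. Payload 15.5 kg.
Tool frame: the origin (TCP) lies midway between the tips of the shut fingers; the grasp point (between the pads) lies 19 mm behind it; z points along the fingers, y is the line along which they close (so a half turn about z gives the same grasp; the last joint's range is limited). The gripper opens to 91 mm and grips with 3 to 60 N. Pads are 32 mm wide; open, the fingers measure 118 mm over their backs; the gripper's body (76 mm by 178 mm) begins 60 mm behind the grasp point.
Start: joints at [-1.208, 0.494, 1.345, -0, 1.302, -0.096], TCP at [276.236, -560.643, 213.915] pointing down, gripper open.
Joint ranges: [-2.91, 2.91], [-0.82, 2.16], [0.22, 2.67], [-1.22, 4.37], [0.12, 2.79], [-3.08, 3.08]. Speed limits (rad/s): [1.89, 1.89, 2.57, 3.01, 3.01, 3.01].

### API

Orientations are given as a 3x3 rotation matrix whose columns are the frame's x, y, z axes.
In Python, from workcell import status, vision, job gives the robot as it stands.
- The arm moves only by the shell command python3 -m pendant 'ROWS' [FORCE]. ROWS is JSON, a list that holds one entry, the list of rows, each a list of 7 numbers: the shift along the world's x, y, z in mm, then the turn, a rotation vector about the world's x, y, z in rad, then the opening, from 0 (shut) to 1 (fully open). In form: [[[x, y, z, rx, ry, rz, fingers], ...]]. A call has 1 to 12 rows; each row is the pose to reach, as a shift and turn from the pose commanded when the call began; what a row does not reach only later rows make up. A row lasts 1/8 s, in which the tool goes at most 62.5 mm and 10.7 degrees, less where a joint would pass 70% of its speed; a pose out of reach is approached as far as the arm can. A call with a gripper value outside its range is refused whole. The fingers move at their own pace and stop on an object; FORCE is the grip in N (left out, the last holds). Time passes only in rows, so rows that repeat a pose let the fingers close. It gives the time, the measured TCP pose, the force, the opening and the grip force at its end, in the units of the state.
- status.state(): the state, without advancing time (a new reading comes with each control period).
- vision.snapshot(name): name is "side" or "top" or "wrist"; returns the picture (420x560x3 uint8, red, green, blue); there is no depth.
- vision.camera_params(name): a dict with "fx", "fy", "cx", "cy" (pixels), "distortion" ([k1, k2, p1, p2, k3] as OpenCV has them; the pictures are not rectified), "view" (4x4, takes a point from world to camera coordinates). Camera axes: x right, y down, z forward; pixel columns grow to the right and rows downward; lengths in mm; the calibration is good to about 2 mm. A picture is of the moment at which its call begins: read the wrist's pose just before it. camera_params takes no time and is no camera call; for the wrist camera it gives the pose at the moment of the call.
- job.job_done(): hands the job in; it is judged then, once.
The state is a dict: "t": time; "joint_pos": joint angles; "dq": joint speeds; "joint_efforts": joint torques, N m; "eef_pos": TCP position; "tcp_rot": TCP orientation; "ft_force": force on the tool from outside, world axes, zero at the start; "moment": the same for the moment, N m; "gripper_width": finger opening in mm; "grasp_force": force on a finger pad.
Only numpy, scipy, OpenCV 4.12 (cv2) and the standard library are available. Lean on these libraries where they do the work, as an engineer would, in place of code of your own. Each camera call takes 0.05 s, during which the arm holds its last target. There are 200 camera calls.

### The job

Open the grey spares box by lifting the handled end of its blue lid over the stop lip and sliding it clear, and lay the lid flat, right way up, in the middle of the black rubber mat. Slide every orange roller from the box into the aluminium cassette from its open mouth, standing on the bed with its stem in a slot, fully home (two to a lane at most), and only then push the red bolt fully across both slots. Leave the other things on the bed where they are.

Things in the scene. Friction and masses are not known exactly. Their poses are not given: they have to be found in the camera images.
- lid_handle (a point): blue sliding lid, a panel 154 x 148 x 5 mm (x, y, z), 200 g, with a black rib handle on top: 12 mm thick (x), 28 mm high above the panel, from y = -30 to y = +65 mm. This point: on the rib over the panel's centre, 22 mm above the panel's underside. z up from the panel; y is the direction in which the lid slides off. Shut, the panel's underside is 78 mm above the bed.
- box: grey open-topped spares box, fixed to the bed, outside 170 x 166 mm (x, y), 91 mm high; origin under its centre. Inside 146 x 150 mm, inner floor 4 mm up. Shut, the lid lies on the long side walls, 78 mm up, between guiding cheeks up to 91 mm, with 6 mm side play in all. It slides off only to the box's +y, over the stop lip. The -y end wall is 91 mm high.
- box_lip (a point): middle of the top of the stop lip at the box's +y end (y = 75 to 83 mm in the box), 84 mm above the bed: 6 mm above the shut lid's underside, so it blocks the lid until that end is raised 8 to 12 mm.
- box_rails (a point): midway between the +y ends of two black rails over the shut lid's tail edges. The rails run along the box's sides from y = -78 to -28 mm; their underside is 87 mm up, 4 mm above the lid's top face. They keep the tail down: the lid cannot be lifted straight out, but it can tilt about its tail by 0.07 rad, and its tail is free after sliding 50 mm.
- rack: aluminium roller cassette, fixed to the bed; origin under its middle. A plate (26 to 31 mm above the bed, x = -70 to +70 mm) overhangs two lanes along x, 80 mm wide, open at x = -70 mm, back wall at x = +70 mm. Each lane takes two rollers standing on the bed: stem axes at x = +37 and -29 mm when fully home. Stems must be past x = -40 mm to be behind the shut bolt.
- lane_left (a point): mouth of the cassette's lane at its y = +45 mm, on the bed under the plate's front edge. Rollers enter here in the cassette's +x direction, their bodies under the plate, their stems up through a slot 26 mm wide in the plate, on the lane's middle and open at the mouth.
- lane_right (a point): mouth of the cassette's other lane, at its y = -45 mm; just the same.
- bolt (a joint): travel of the red lock bolt, a bar 14 x 112 x 8 mm (its top 40 mm above the bed) sliding along the cassette's y on top of the plate at x = -52 mm. 0 to 0.006 m: open, out on a carrier at the cassette's -y side, which reaches to y = -185 mm. 0.125 m: shut, its middle at y = 0 and its ends across both slots. Grows towards +y; stop at 0.127; stays where it is left; 2 to 4 N moves it.
- bolt_knob (a point): middle of the black upright knob on a tab that stands out from the middle of the bolt, at x = -84 mm of the cassette, before the plate's edge; 16 mm in diameter, 38 mm tall; this point is 64 mm above the bed, the knob's foot 40 mm, its top 78 mm. Its cassette y is the bolt's travel minus 125 mm.
- mat: black rubber mat 190 x 190 x 4 mm, fixed on the bed; origin under its centre, on the bed.
- roller1_stem (a point): orange pressure roller standing on its flat side, 66 mm in diameter and 20 mm high, with a dark upright axle stem 14 mm in diameter on its centre, up to 70 mm above the underside, about 160 g. This point is on the stem's axis, 58 mm above the underside; z points up the stem. 2 to 4 rollers are in the box; None if absent.
- roller2_stem (a point): orange pressure roller standing on its flat side, 66 mm in diameter and 20 mm high, with a dark upright axle stem 14 mm in diameter on its centre, up to 70 mm above the underside, about 160 g. This point is on the stem's axis, 58 mm above the underside; z points up the stem. 2 to 4 rollers are in the box; None if absent.
- roller3_stem (a point): orange pressure roller standing on its flat side, 66 mm in diameter and 20 mm high, with a dark upright axle stem 14 mm in diameter on its centre, up to 70 mm above the underside, about 160 g. This point is on the stem's axis, 58 mm above the underside; z points up the stem. 2 to 4 rollers are in the box; None if absent.
- roller4_stem (a point): orange pressure roller standing on its flat side, 66 mm in diameter and 20 mm high, with a dark upright axle stem 14 mm in diameter on its centre, up to 70 mm above the underside, about 160 g. This point is on the stem's axis, 58 mm above the underside; z points up the stem. 2 to 4 rollers are in the box; None if absent.
- screwdriver: bystander: a screwdriver; not needed, to be left where it is
- wrench: bystander: a spanner; not needed, to be left where it is
- tape_coil: bystander: a coil of brown edge band, 110 mm across; not needed, to be left where it is
- cleaner: bystander: a white bottle, 160 mm tall; not needed, to be left where it is
- offcut: bystander: a grey board offcut; not needed, to be left where it is
- cup: bystander: a steel cup; not needed, to be left where it is
- gauge_block: bystander: a small brass gauge block; not needed, to be left where it is
Mind the look-alikes: they are no part of the job. Of the things that look like the part that bears lid_handle, the smaller one is meant.

How it is judged:
By the outcome, as a careful person would: the job done as asked, in the order asked, and still so for the second after the job is handed in, with the robot touching nothing.
Of roller1, roller2, roller3, roller4 only 2 to 4 are there at a start; the rules pass over those that are not, and their reading is None.
At some moment in a run one of roller1, roller2, roller3, roller4 may be knocked a few centimetres aside while the robot is not near it.
It also fails if it takes over 210 s, if anything falls off the work surface, if the arm or the gripper's body presses on something with over 40 N, if the wrist force passes 120 N, or if a joint passes its speed limit or range.

## Working session

There is one attempt and no reset: what is moved stays moved. The work goes in short steps, Python scripts to look and compute and a shell command to move; the robot and the scene stay as the last step left them, time stands still between calls to the robot, and variables do not carry over. Pictures are saved under pics/ and viewed, at most 14 in all, crops included, and the job is handed in when it is done.

```bash
ls; mkdir -p pics; python3 - <<'E'
from workcell import status, vision
import cv2,numpy as np
s=status.state(); print(s['t'],s['eef_pos'],np.round(s['tcp_rot'],3).tolist())
for n in('top','side'):
    im=vision.snapshot(n); cv2.imwrite(f'pics/{n}0.png',im[:,:,::-1])
    p=vision.camera_params(n); print(n,{k:np.round(v,2).tolist() for k,v in p.items()})
E
```

```text
pics
0.0 [ 276.08823098 -560.29537344  213.29892931] [[0.897, 0.442, -0.0], [0.442, -0.897, 0.001], [0.0, -0.001, -1.0]]
top {'fx': 431.42, 'fy': 431.42, 'cx': 283.92, 'cy': 210.5, 'distortion': [0.05, 0.0, 0.0, 0.0, 0.0], 'view': [[0.0, -1.0, 0.02, 1.23], [-0.99, -0.0, -0.15, 472.67], [0.15, -0.02, -0.99, 1095.76], [0.0, 0.0, 0.0, 1.0]]}
side {'fx': 474.32, 'fy': 474.32, 'cx': 279.71, 'cy': 212.21, 'distortion': [-0.17, 0.0, 0.0, 0.0, 0.0], 'view': [[0.98, -0.2, 0.01, -491.3], [-0.14, -0.71, -0.7, 127.16], [0.15, 0.68, -0.72, 1353.89], [0.0, 0.0, 0.0, 1.0]]}
```

View pics/top0.png

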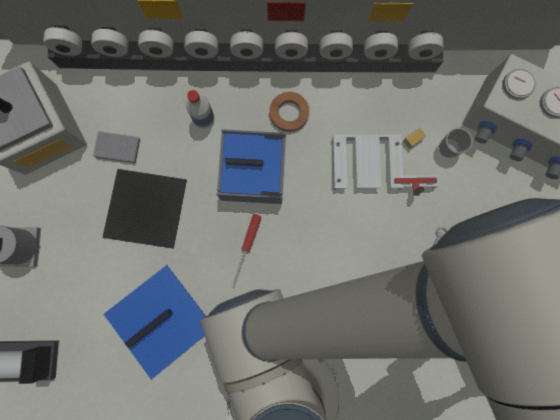

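View pics/side0.png

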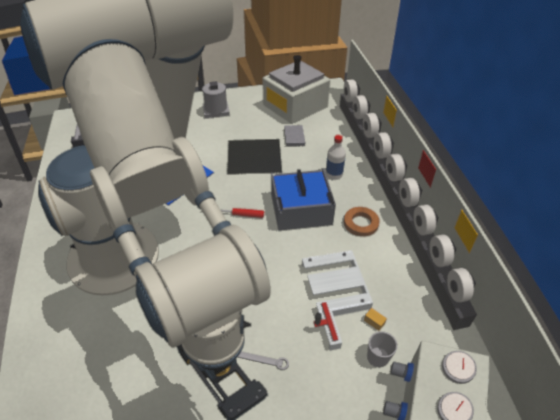

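The top view shows two candidates for lid_handle: the blue lid on the grey box at (245,163), and a larger loose blue panel with a rib at (157,322). A grey lidded cabinet knob at (5,105) also looks a bit similar. I choose the smaller lid on the box, whose rails lie at the right (-y) end, so it slides off to world +y. The mat is at (146,208). The rack is at (367,162), with its mouth towards the robot and the bolt knob at (418,189).

```bash
cat > h.py <<'E'
import cv2,numpy as np
from workcell import status,vision
def cam(n):
    p=vision.camera_params(n); K=np.array([[p['fx'],0,p['cx']],[0,p['fy'],p['cy']],[0,0,1.]])
    return K,np.array(p['distortion'],float),np.array(p['view'],float)
def w(n,uv,z,c=None):
    K,d,V=c or cam(n); q=cv2.undistortPoints(np.array(uv,float).reshape(-1,1,2),K,d).reshape(-1,2)
    R,t=V[:3,:3],V[:3,3]; o=-R.T@t; D=np.c_[q,np.ones(len(q))]@R
    return o+D*((z-o[2])/D[:,2])[:,None]
def px(n,P,c=None):
    K,d,V=c or cam(n); return cv2.projectPoints(np.array(P,float).reshape(-1,1,3),cv2.Rodrigues(V[:3,:3])[0],V[:3,3],K,d)[0].reshape(-1,2)
def crop(src,dst,x0,y0,x1,y1,s):
    im=src if not isinstance(src,str) else cv2.imread(src)
    cv2.imwrite(dst,cv2.resize(im[y0:y1,x0:x1],None,fx=s,fy=s,interpolation=cv2.INTER_CUBIC))
E
python3 - <<'E'
from h import *
crop('pics/top0.png','pics/c1.png',95,90,445,260,2.28)
E
```

```text
(no output)
```

View pics/c1.png

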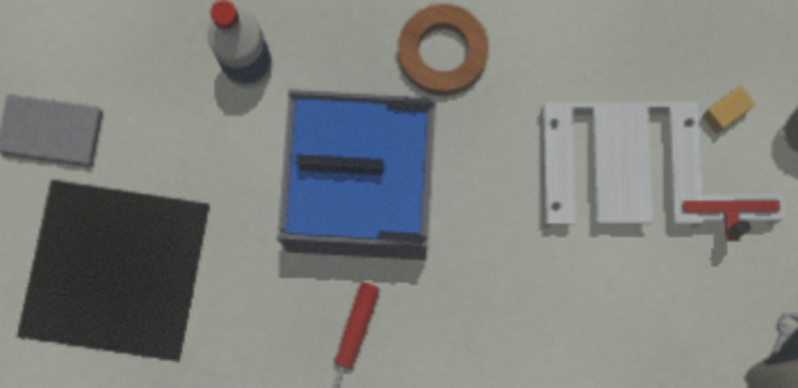

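The crop confirms it: the smaller lid's rib runs from (299,163) to (383,167), the lip is at the left end and the rails are at the right. The mat's corners are at (52,181), (209,205), (180,361) and (18,338). The rack's slots are centred at columns 586 and 660.

```bash
python3 - <<'E'
from h import *
o=lambda L:[(95+(a+.5)/2.28-.5,90+(b+.5)/2.28-.5) for a,b in L]
np.set_printoptions(precision=1,suppress=True)
def yaw(v): return np.arctan2(v[1],v[0])
b=w('top',o([(290,92),(435,98),(428,248),(281,240)]),91); print('box',b[:,:2].tolist(),b.mean(0),'yaw of +y',yaw(b[0]-b[1]),yaw(b[3]-b[2]), np.linalg.norm(b-np.roll(b,1,0),axis=1))
l=w('top',o([(299,163),(383,167)]),111); print('rib',l, yaw(l[0]-l[1]),np.linalg.norm(l[0]-l[1]))
m=w('top',o([(52,181),(209,205),(180,361),(18,338)]),4); print('mat',m.mean(0),yaw(m[0]-m[1]),yaw(m[3]-m[2]),yaw(m[0]-m[3]),np.linalg.norm(m-np.roll(m,1,0),axis=1))
r=w('top',o([(544,102),(698,102),(546,222),(652,222),(586,222),(660,222),(583,107),(658,107)]),31);print('rack',r, yaw(r[0]-r[2]))
print('knob',w('top',o([(741,227)]),78))
print('others',w('top',o([(730,110),(360,290),(230,30),(50,130)]),20))
E
```

```text
box [[670.8301809665106, 161.31441775277557], [665.1496700279947, -0.6507100553609497], [494.6770005734194, 6.932633375744947], [502.89377410141674, 167.67035184798016]] [583.4  83.8  91. ] yaw of +y 1.535738264726567 1.5197216472361648 [168.1 162.1 170.6 160.9]
rib [[584.2 147.3 111. ]
 [580.3  56.2 111. ]] 1.528198903506755 91.17886146046855
mat [482.  371.6   4. ] 1.421758452732711 1.428503022295553 -0.1493663645513678 [187.8 186.6 186.6 187.4]
rack [[ 681.2 -130.9   31. ]
 [ 681.7 -313.1   31. ]
 [ 536.5 -131.1   31. ]
 [ 536.9 -254.5   31. ]
 [ 536.7 -177.7   31. ]
 [ 537.  -263.8   31. ]
 [ 675.2 -177.    31. ]
 [ 675.5 -265.7   31. ]] 0.00159337865166663
knob [[ 521.9 -341.7   78. ]]
others [[ 675.6 -354.1   20. ]
 [ 457.4   84.9   20. ]
 [ 771.4  243.8   20. ]
 [ 645.7  449.7   20. ]]
```

```bash
python3 -m pendant '[[[25,56,0,0,0,0.09,0.5],[77,168,0,0,0,0.27,0.5],[128,280,0,0,0,0.45,0.5],[153,336,0,0,0,0.54,0.5],[179,392,0,0,0,0.63,0.5],[204,448,0,0,0,0.71,0.5],[230,504,0,0,0,0.8,0.5],[256,560,0,0,0,0.89,0.5],[281,616,0,0,0,0.98,0.5],[307,672,0,0,0,1.07,0.5],[307,672,0,0,0,1.07,0.5],[307,672,0,0,0,1.07,0.5]]]' 50; python3 - <<'E'
from h import *
s=status.state(); print(s['t'],s['eef_pos'],s['joint_pos'],np.round(s['tcp_rot'],3).tolist())
cv2.imwrite('pics/w1.png',vision.snapshot('wrist')[:,:,::-1])
L=np.array([581.5,84.3]);ey=np.array([.043,.999])
print(px('wrist',[[*(L+ey*y),111] for y in(-30,28,65)]))
cv2.imwrite('pics/t1.png',vision.snapshot('top')[:,:,::-1])
E
```

```text
t: 1.6
eef_pos: [583.7, 113.7, 213.7]
tcp_rot: [[0.042, 0.999, -0.0], [0.999, -0.042, -0.0], [-0.0, -0.0, -1.0]]
ft_force: [0.1, -1.0, -0.1]
gripper_width: 46.0
grasp_force: 0.0
1.6 [583.69188527 113.73125748 213.67361033] [9.20432349e-02 4.51080983e-01 1.42314356e+00 2.29385507e-06
 1.26766763e+00 1.34152533e-01] [[0.042, 0.999, -0.0], [0.999, -0.042, -0.0], [-0.0, -0.0, -1.0]]
[[274.56896584 284.71438619]
 [274.61102554 223.63963427]
 [274.64613976 180.79192078]]
```

View pics/w1.png

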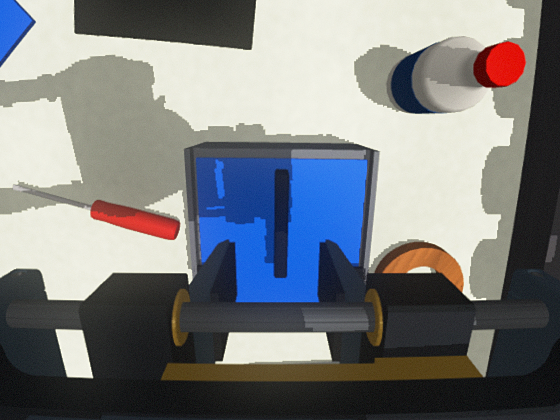

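The wrist view is centred on the lid. The rib's top runs from (282,170) to (280,278), and the lip end is at the top.

```bash
python3 - <<'E'
from h import *
im=cv2.imread('pics/w1.png').astype(int)
g=im[160:290,260:300]; m=(g.max(2)<45)
ys,xs=np.nonzero(m); print(ys.min()+160,ys.max()+160)
for y in (175,200,230,260,275):
    x=np.nonzero(im[y,255:310].max(1)<60)[0]+255; print(y,x.min(),x.max())
print(w('wrist',[(282,170),(280,278),(187,150),(379,152)],111), w('wrist',[(187,148),(378,150)],91),cam('wrist')[2])
E
```

```text
170 177
175 276 288
200 275 287
230 275 286Traceback (most recent call last):
  File "<stdin>", line 6, in <module>
    return umr_minimum(a, axis, None, out, keepdims, initial, where)
ValueError: zero-size array to reduction operation minimum which has no identity
```

```bash
python3 - <<'E'
from h import *
np.set_printoptions(precision=1,suppress=True)
print(w('wrist',[(282,170),(281,215),(280,278)],111), w('wrist',[(187,148),(378,150)],91)); V=cam('wrist')[2]; print(-V[:3,:3].T@V[:3,3])
E
```

```text
[[589.4 155.1 111. ]
 [587.2 116.9 111. ]
 [584.2  58.  111. ]] [[508.3 174.5  91. ]
 [673.4 166.4  91. ]]
[586.5 196.3 384.1]
```

```bash
python3 -m pendant '[[[3.5,4,-40,0,0,-0.005,0.5],[3.5,4,-80,0,0,-0.005,0.5],[3.5,4,-110,0,0,-0.005,0.5],[3.5,4,-120,0,0,-0.005,0.5],[3.5,4,-125,0,0,-0.005,0.5],[3.5,4,-125,0,0,-0.005,0.5]]]' 50; python3 -m pendant '[[[0,0,0,0,0,0,0.1],[0,0,0,0,0,0,0.0],[0,0,0,0,0,0,0.0],[0,0,0,0,0,0,0.0],[0,0,0,0,0,0,0.0]]]' 50
```

```text
t: 2.45
eef_pos: [587.2, 115.3, 89.6]
tcp_rot: [[0.048, 0.999, 0.001], [0.999, -0.048, 0.0], [0.0, 0.001, -1.0]]
ft_force: [0.0, 0.2, 0.6]
gripper_width: 45.9
grasp_force: 0.0
t: 3.08
eef_pos: [586.8, 115.4, 89.1]
tcp_rot: [[0.048, 0.999, 0.0], [0.999, -0.048, 0.0], [0.0, 0.0, -1.0]]
ft_force: [-1.1, 0.2, 4.7]
gripper_width: 11.9
grasp_force: 50.0
```

```bash
python3 -m pendant '[[[0,-0.2,1.5,0.016,-0.001,0,0],[0,-0.4,3.1,0.032,-0.0015,0,0],[0,-0.6,4.7,0.048,-0.002,0,0],[0,-0.7,6.4,0.064,-0.003,0,0],[0,-0.7,6.4,0.064,-0.003,0,0]]]' 50; python3 - <<'E'
from h import *
cv2.imwrite('pics/w2.png',vision.snapshot('wrist')[:,:,::-1])
E
```

```text
t: 3.7
eef_pos: [586.8, 114.4, 95.4]
tcp_rot: [[0.048, 0.999, 0.003], [0.997, -0.049, 0.064], [0.064, 0.0, -0.998]]
ft_force: [-0.1, 2.0, 0.2]
gripper_width: 11.7
grasp_force: 50.0
```

View pics/w2.png

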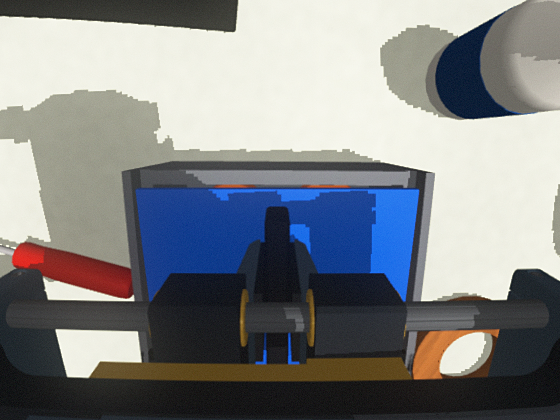

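The lid's edge is raised (row 187) and orange rollers show in the gap behind the lip at (240,186) and (325,186). Next I slide it.

```bash
python3 -m pendant '[[[0.2,4,0,0,0,0,0],[0.5,10,0.2,0,0,0,0],[0.9,18,0.5,0,0,0,0],[1.3,27,1,0,0,0,0],[1.7,36,1.5,0,0,0,0],[2.1,45,2,0,0,0,0],[2.5,54,2.5,0,0,0,0],[2.9,62,3,0,0,0,0],[2.9,62,3,0,0,0,0]]]' 50
```

```text
t: 4.88
eef_pos: [589.6, 177.3, 98.3]
tcp_rot: [[0.047, 0.999, 0.003], [0.997, -0.047, 0.064], [0.064, 0.0, -0.998]]
ft_force: [-0.3, -0.3, -2.2]
gripper_width: 11.5
grasp_force: 50.0
```

```bash
python3 -m pendant '[[[1,10,15,0,0,0,0],[2,20,40,-0.02,0.001,0,0],[2,20,80,-0.04,0.002,0,0],[0,30,120,-0.064,0.003,0,0],[-20,50,150,-0.064,0.003,-0.03,0],[-50,80,160,-0.064,0.003,-0.06,0],[-80,100,160,-0.064,0.003,-0.1,0],[-107,110,160,-0.064,0.003,-0.1,0],[-107,110,160,-0.064,0.003,-0.1,0]]]' 50
python3 - <<'E'
from h import *
np.set_printoptions(precision=1,suppress=True)
cv2.imwrite('pics/w3.png',vision.snapshot('wrist')[:,:,::-1]); c=cam('wrist'); np.savez('w3.npz',K=c[0],d=c[1],V=c[2])
m=[[435.9,276],[561,260]]
E
```

```text
t: 6.0
eef_pos: [481.1, 287.6, 259.6]
tcp_rot: [[0.146, 0.989, 0.004], [0.989, -0.146, 0.0], [0.001, 0.004, -1.0]]
ft_force: [-0.4, -0.1, -1.7]
gripper_width: 11.9
grasp_force: 50.0
```

View pics/w3.png

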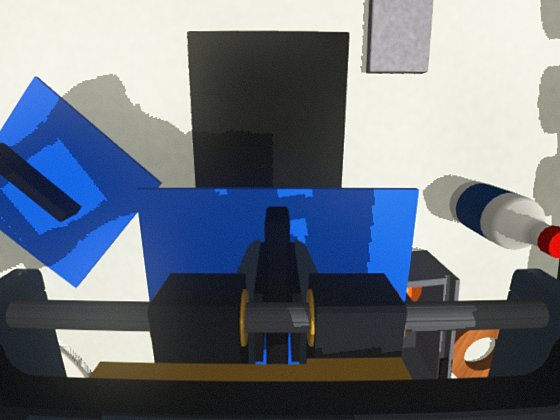

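```bash
python3 - <<'E'
from h import *
np.set_printoptions(precision=1,suppress=True)
f=np.load('w3.npz');c=(f['K'],f['d'],f['V'])
a=w('',[(188,31),(349,32)],4,c); n=a[1]-a[0];L=np.linalg.norm(n[:2]);n/=L
print(a,L,'yaw',np.arctan2(n[1],n[0])); m=a.mean(0)-95*np.array([-n[1],n[0],0]); print('mat',m)
s=w('',[(194,187),(342,187)],4,c);print('mid side',s.mean(0),np.linalg.norm(s[1]-s[0]))
l=w('',[(138,189),(418,189)],253.6,c);n=l[1]-l[0];print('lid edge',l,np.linalg.norm(n),np.arctan2(n[1],n[0]))
n/=np.linalg.norm(n); print('lid centre',l.mean(0)-74*np.array([-n[1],n[0],0]))
print('rollers?',w('',[(412,293)],24,c))
E
```

```text
[[406.9 479.4   4. ]
 [591.6 450.9   4. ]] 186.86122942079618 yaw -0.15304781286586033
mat [484.8 371.3   4. ]
mid side [470.5 283.3   4. ] 191.47897904916633
lid edge [[413.6 341.8 253.6]
 [563.6 319.4 253.6]] 151.57274295846028 -0.14781334598276274
lid centre [477.7 257.4 253.6]
rollers? [[644.6 112.1  24. ]]
```

```bash
python3 -m pendant '[[[2,30,-10,0,0,0,0],[4,80,-50,0,0,0,0],[6.5,111.5,-100,0,0,0,0],[6.5,111.5,-150,0,0,0,0],[6.5,111.5,-190,0,0,0,0],[6.5,111.5,-220,0,0,0,0],[6.5,111.5,-232,0,0,0,0],[6.5,111.5,-236,0,0,0,0],[6.5,111.5,-239,0,0,0,0],[6.5,111.5,-241,0,0,0,0],[6.5,111.5,-242,0,0,0,0],[6.5,111.5,-242,0,0,0,0]]]' 50
```

```text
t: 7.55
eef_pos: [489.2, 398.3, 16.6]
tcp_rot: [[0.147, 0.989, 0.003], [0.989, -0.147, -0.0], [0.0, 0.003, -1.0]]
ft_force: [0.9, -0.5, -2.4]
gripper_width: 11.3
grasp_force: 50.0
```

```bash
python3 -m pendant '[[[0,0,-1,0,0,0,0],[0,0,-2,0,0,0,0],[0,0,-2,0,0,0,0]]]' 50;  python3 -m pendant '[[[0,0,0,0,0,0,0.3],[0,0,0,0,0,0,0.4],[0,0,0,0,0,0,0.4],[0,0,20,0,0,0,0.4],[0,-10,60,0,0,0,0.4],[0,-40,110,0,0,0,0.4],[0,-90,160,0,0,0,0.4],[0,-140,190,0,0,0,0.4],[0,-140,190,0,0,0,0.4]]]'
python3 - <<'E'
from h import *
np.set_printoptions(precision=1,suppress=True)
cv2.imwrite('pics/w4.png',vision.snapshot('wrist')[:,:,::-1]); c=cam('wrist'); np.savez('w4.npz',K=c[0],d=c[1],V=c[2])
t=vision.snapshot('top')[:,:,::-1];cv2.imwrite('pics/t4.png',t)
E
```

```text
t: 7.92
eef_pos: [489.3, 398.2, 15.1]
tcp_rot: [[0.147, 0.989, 0.004], [0.989, -0.147, -0.0], [0.0, 0.004, -1.0]]
ft_force: [-2.4, -2.1, 11.8]
gripper_width: 11.5
grasp_force: 50.0
t: 9.05
eef_pos: [490.1, 256.0, 206.9]
tcp_rot: [[0.15, 0.989, 0.007], [0.989, -0.15, 0.001], [0.002, 0.007, -1.0]]
ft_force: [-0.1, 0.9, -0.3]
gripper_width: 36.1
grasp_force: 0.0
```

View pics/w4.png

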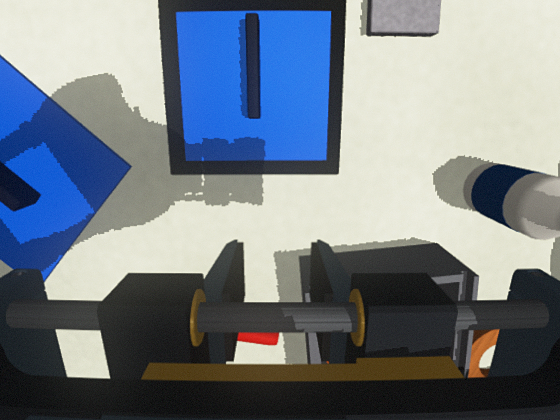

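The lid lies flat on the mat with even margins: about 12 px left, 8 px right and 14 px below. Next I check its centre numerically and move over the box to find the rollers.

```bash
python3 - <<'E'
from h import *
np.set_printoptions(precision=1,suppress=True)
f=np.load('w4.npz');c=(f['K'],f['d'],f['V'])
def cen(l,z,h):
    l=w('',l,z,c); n=l[1]-l[0]; L=np.linalg.norm(n);n/=L; return l.mean(0)+h*np.array([-n[1],n[0],0]),L,np.arctan2(n[1],n[0])
print('mat',cen([(171,174),(338,174)],4,95)); print('lid',cen([(184,160.5),(330,160.5)],9,74))
E
python3 -m pendant '[[[20,-50,30,0,0,0.02,0.4],[50,-110,40,0,0,0.05,0.4],[80,-170,40,0,0,0.08,0.4],[97,-230,40,0,0,0.1,0.4],[97,-250,40,0,0,0.1,0.4],[97,-250,40,0,0,0.1,0.4]]]'
python3 - <<'E'
from h import *
cv2.imwrite('pics/w5.png',vision.snapshot('wrist')[:,:,::-1]); c=cam('wrist'); np.savez('w5.npz',K=c[0],d=c[1],V=c[2])
E
```

```text
mat (array([482.6, 374.6,   4. ]), np.float64(186.99215837286658), np.float64(-0.1519547672057076))
lid (array([485.1, 368.7,   9. ]), np.float64(159.40736271010863), np.float64(-0.15187210965253822))
t: 9.9
eef_pos: [586.4, 7.3, 242.8]
tcp_rot: [[0.05, 0.999, 0.001], [0.999, -0.05, 0.0], [0.0, 0.001, -1.0]]
ft_force: [1.0, -0.3, -0.3]
gripper_width: 36.4
grasp_force: 0.0
```

View pics/w5.png

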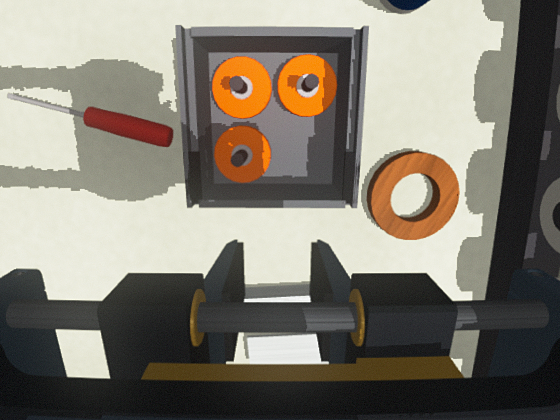

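Three rollers are in the box. Disc centres are at (241,87), (307,85) and (243,154), and their stem tops are at about (236,81), (310,80) and (237,156). Next I locate them.

```bash
cat > rol.py <<'E'
import sys
from h import *
np.set_printoptions(precision=1,suppress=True)
def find(png,npz,z=24):
    f=np.load(npz);c=(f['K'],f['d'],f['V']); im=cv2.imread(png); h=cv2.cvtColor(im,cv2.COLOR_BGR2HSV)
    m=cv2.inRange(h,(5,200,90),(22,255,255)); m[260:]=0
    m=cv2.morphologyEx(m,cv2.MORPH_OPEN,np.ones((5,5)))
    for cn in cv2.findContours(m,cv2.RETR_EXTERNAL,cv2.CHAIN_APPROX_NONE)[0]:
        if cv2.contourArea(cn)<300: continue
        p=w('',cn.reshape(-1,2),z,c)[:,:2]
        hull=cv2.convexHull(p.astype(np.float32)).reshape(-1,2)
        (x,y),r=cv2.minEnclosingCircle(hull); print('px',cn.reshape(-1,2).mean(0),'c',np.array([x,y]),'r',round(r,1))
if __name__=='__main__': find(*sys.argv[1:3])
E
python3 rol.py pics/w5.png w5.npz; python3 - <<'E'
from h import *
f=np.load('w5.npz');c=(f['K'],f['d'],f['V'])
np.set_printoptions(precision=1,suppress=True)
print(w('',[(235,80),(310,79),(237,158)],74,c))
E
```

```text
px [242.  153.4] c [547.6  50.9] r 32.4
px [241.3  86.9] c [552.3 123.2] r 32.5
px [306.6  85.3] c [623.7 121.6] r 32.6
[[551.3 126.   74. ]
 [622.6 123.4  74. ]
 [547.5  52.1  74. ]]
```

```bash
python3 -m pendant '[[[-20,25,0,0,0,0,0.35],[-38.8,44,-30,0,0,0,0.35],[-38.8,44,-80,0,0,0,0.35],[-38.8,44,-130,0,0,0,0.35],[-38.8,44,-160,0,0,0,0.35],[-38.8,44,-180,0,0,0,0.35],[-38.8,44,-192,0,0,0,0.35],[-38.8,44,-198,0,0,0,0.35],[-38.8,44,-199,0,0,0,0.35],[-38.8,44,-199,0,0,0,0]]]' 40; python3 -m pendant '[[[0,0,0,0,0,0,0],[0,0,0,0,0,0,0],[0,0,0,0,0,0,0],[0,0,0,0,0,0,0]]]' 40
```

```text
t: 11.2
eef_pos: [547.7, 52.3, 45.8]
tcp_rot: [[0.048, 0.999, 0.004], [0.999, -0.048, -0.0], [0.0, 0.004, -1.0]]
ft_force: [0.4, -0.3, 0.0]
gripper_width: 24.1
grasp_force: 0.0
t: 11.7
eef_pos: [547.7, 52.1, 45.6]
tcp_rot: [[0.048, 0.999, 0.004], [0.999, -0.048, -0.0], [0.0, 0.004, -1.0]]
ft_force: [0.8, -0.6, 5.7]
gripper_width: 13.1
grasp_force: 40.0
```

```bash
python3 -m pendant '[[[0,0,20,0,0,0,0],[0,0,60,0,0,0,0],[0,0,100,0,0,0,0],[0,-10,140,0,0,0,0],[0,-60,160,0,0,0.02,0],[0,-115,160,0,0,0.045,0],[0,-170,160,0,0,0.045,0],[0,-225,160,0,0,0.045,0],[0,-280,160,0,0,0.045,0],[0,-330,160,0,0,0.045,0],[0,-352,160,0,0,0.045,0],[0,-352,160,0,0,0.045,0]]]' 40;  python3 -m pendant '[[[0,0,0,0,0,0,0]]]'
python3 - <<'E'
from h import *
cv2.imwrite('pics/w6.png',vision.snapshot('wrist')[:,:,::-1]); c=cam('wrist'); np.savez('w6.npz',K=c[0],d=c[1],V=c[2])
E
```

```text
t: 13.2
eef_pos: [546.9, -300.7, 204.8]
tcp_rot: [[0.005, 1.0, 0.002], [1.0, -0.005, 0.001], [0.001, 0.002, -1.0]]
ft_force: [0.2, 0.2, -2.6]
gripper_width: 12.9
grasp_force: 39.7
t: 13.32
eef_pos: [547.2, -298.6, 205.1]
tcp_rot: [[0.002, 1.0, 0.002], [1.0, -0.002, 0.001], [0.001, 0.002, -1.0]]
ft_force: [0.7, 0.3, -1.8]
gripper_width: 13.2
grasp_force: 39.7
```

View pics/w6.png

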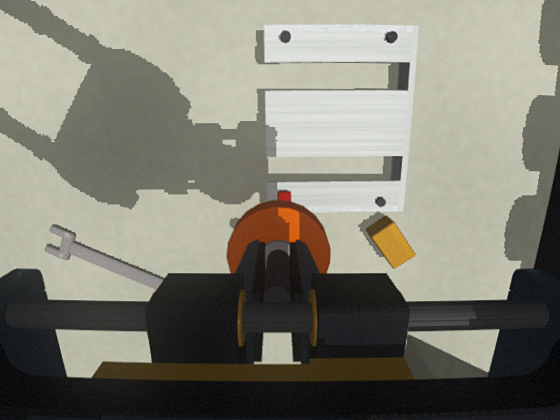

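The rack is clearly seen. The left slot lies between rows 62 and 89, the right slot between rows 156 and 181, and the mouth edge is at column ~265.

```bash
python3 - <<'E'
from h import *
f=np.load('w6.npz');c=(f['K'],f['d'],f['V'])
np.set_printoptions(precision=1,suppress=True)
print(w('',[(265,62),(265,89),(265,75.5),(267,156),(267,181),(267,168.5),(399,62.5),(396,89.5),(388,156),(388,181),(264,25),(417,27),(405,211)],31,c))
E
```

```text
[[ 535.8 -166.    31. ]
 [ 535.6 -190.6   31. ]
 [ 535.7 -178.2   31. ]
 [ 536.9 -255.4   31. ]
 [ 536.7 -281.2   31. ]
 [ 536.8 -268.2   31. ]
 [ 664.7 -165.4   31. ]
 [ 663.7 -190.3   31. ]
 [ 661.1 -255.2   31. ]
 [ 663.3 -281.2   31. ]
 [ 535.2 -133.4   31. ]
 [ 679.6 -133.3   31. ]
 [ 684.9 -313.9   31. ]]
```

```bash
python3 -m pendant '[[[-25,40,0,0,0,0,0],[-45,80,0,0,0,0,0],[-55,110,-10,0,0,0,0],[-55,120.5,-50,0,0,0,0],[-55,120.5,-100,0,0,0,0],[-55,120.5,-130,0,0,0,0],[-55,120.5,-150,0,0,0,0],[-55,120.5,-159,0,0,0,0],[-55,120.5,-162,0,0,0,0],[-55,120.5,-162,0,0,0,0]]]' 40; python3 -m pendant '[[[0,0,0,0,0,0,0]]]'; python3 -c "
from h import *
cv2.imwrite('pics/s7.png',vision.snapshot('side')[:,:,::-1]); crop('pics/s7.png','pics/s7c.png',230,220,430,370,3.8)"
```

```text
t: 14.62
eef_pos: [492.7, -179.3, 43.9]
tcp_rot: [[0.003, 1.0, 0.004], [1.0, -0.003, -0.0], [-0.0, 0.004, -1.0]]
ft_force: [-0.2, 0.1, -1.6]
gripper_width: 12.9
grasp_force: 39.9
t: 14.75
eef_pos: [492.6, -179.5, 44.0]
tcp_rot: [[0.003, 1.0, 0.004], [1.0, -0.003, -0.0], [-0.0, 0.004, -1.0]]
ft_force: [-0.1, -0.1, -0.7]
gripper_width: 12.9
grasp_force: 39.9
```

View pics/s7c.png

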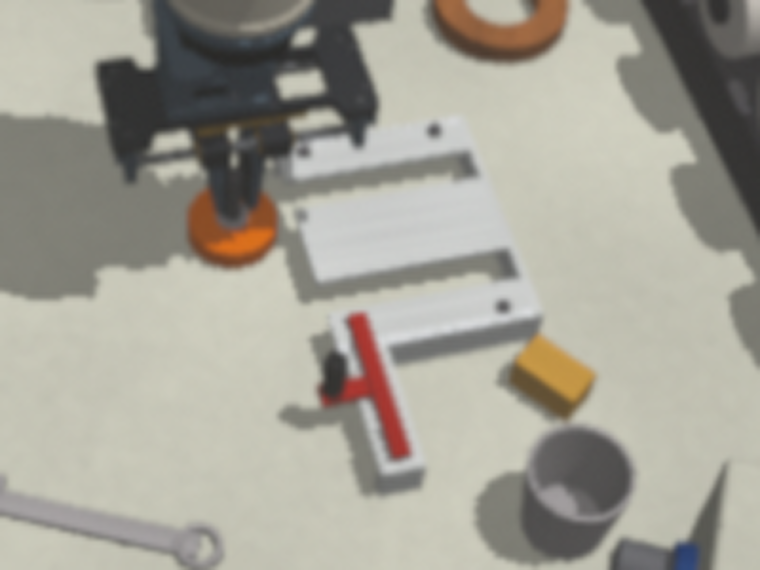

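The roller is held level just in front of the left slot. Next I lower it 1.5 mm and slide it in.

```bash
python3 -m pendant '[[[0,1,-1.5,0,0,0,0],[20,1,-1.5,0,0,0,0],[40,1,-1.5,0,0,0,0],[60,1,-1.5,0,0,0,0],[80,1,-1.5,0,0,0,0],[100,1,-1.5,0,0,0,0],[120,1,-1.5,0,0,0,0],[135,1,-1.5,0,0,0,0],[142,1,-1.5,0,0,0,0],[146,1,-1.5,0,0,0,0],[146,1,-1.5,0,0,0,0]]]' 40; python3 -m pendant '[[[1.5,0,0,0,0,0,0],[3,0,0,0,0,0,0],[4.5,0,0,0,0,0,0],[4.5,0,0,0,0,0,0]]]'
```

```text
t: 16.18
eef_pos: [638.2, -178.4, 41.9]
tcp_rot: [[0.003, 1.0, 0.003], [1.0, -0.003, 0.0], [0.0, 0.003, -1.0]]
ft_force: [-0.3, 0.9, 1.9]
gripper_width: 13.4
grasp_force: 39.9
t: 16.68
eef_pos: [642.3, -178.4, 41.9]
tcp_rot: [[0.003, 1.0, 0.003], [1.0, -0.003, 0.0], [0.0, 0.003, -1.0]]
ft_force: [-3.9, -0.4, 5.7]
gripper_width: 12.9
grasp_force: 39.9
```

```bash
python3 -m pendant '[[[1,0,0,0,0,0,0],[2,0,0,0,0,0,0],[2,0,0,0,0,0,0]]]'
```

```text
t: 17.05
eef_pos: [643.7, -178.3, 42.0]
tcp_rot: [[0.003, 1.0, 0.002], [1.0, -0.003, 0.0], [0.0, 0.002, -1.0]]
ft_force: [-8.1, -0.1, 9.3]
gripper_width: 12.8
grasp_force: 39.9
```

```bash
python3 -m pendant '[[[-1,0,0,0,0,0,0.2],[-1,0,0,0,0,0,0.35],[-1,0,0,0,0,0,0.35],[-1,0,30,0,0,0,0.35],[-1,0,80,0,0,0,0.35],[-10,40,130,0,0,-0.02,0.35],[-25,90,180,0,0,-0.047,0.35],[-40,140,200,0,0,-0.047,0.35],[-57,185,200,0,0,-0.047,0.35],[-57,185,200,0,0,-0.047,0.35]]]' 40
python3 - <<'E'
from h import *
cv2.imwrite('pics/w8.png',vision.snapshot('wrist')[:,:,::-1]); c=cam('wrist'); np.savez('w8.npz',K=c[0],d=c[1],V=c[2])
E
python3 rol.py pics/w8.png w8.npz
```

```text
t: 18.3
eef_pos: [586.8, 9.7, 242.6]
tcp_rot: [[0.046, 0.999, 0.004], [0.999, -0.046, 0.001], [0.001, 0.004, -1.0]]
ft_force: [0.9, -0.7, -0.3]
gripper_width: 31.6
grasp_force: 0.0
px [240.7  89.4] c [553.5 120.1] r 32.5
px [305.9  87.7] c [624.7 118.4] r 32.5
```

```bash
python3 -m pendant '[[[-15,50,0,0,0,0,0.35],[-30,100,0,0,0,0,0.35],[-34.3,112,-40,0,0,0,0.35],[-34.3,112,-90,0,0,0,0.35],[-34.3,112,-140,0,0,0,0.35],[-34.3,112,-170,0,0,0,0.35],[-34.3,112,-190,0,0,0,0.35],[-34.3,112,-198,0,0,0,0.35],[-34.3,112,-198,0,0,0,0.35]]]' 40; python3 -m pendant '[[[0,0,0,0,0,0,0],[0,0,0,0,0,0,0],[0,0,0,0,0,0,0],[0,0,0,0,0,0,0],[0,0,0,0,0,0,0]]]' 40
```

```text
t: 19.48
eef_pos: [553.8, 118.2, 43.6]
tcp_rot: [[0.051, 0.999, 0.003], [0.999, -0.051, -0.0], [-0.0, 0.003, -1.0]]
ft_force: [-0.3, -0.7, 0.4]
gripper_width: 32.0
grasp_force: 0.0
t: 20.1
eef_pos: [554.0, 118.7, 44.3]
tcp_rot: [[0.05, 0.999, 0.004], [0.999, -0.05, -0.0], [0.0, 0.004, -1.0]]
ft_force: [0.8, -0.4, 6.5]
gripper_width: 13.0
grasp_force: 40.0
```

```bash
python3 -m pendant '[[[0,0,20,0,0,0,0],[0,0,60,0,0,0,0],[0,-10,100,0,0,0,0],[-5,-50,120,0,0,0,0],[-15,-100,120,0,0,0.02,0],[-25,-150,120,0,0,0.047,0],[-35,-200,120,0,0,0.047,0],[-45,-250,120,0,0,0.047,0],[-57,-290,110,0,0,0.047,0],[-60,-297,70,0,0,0.047,0],[-60,-297,40,0,0,0.047,0],[-60,-297,40,0,0,0.047,0]]]' 40; python3 -m pendant '[[[0,0,-20,0,0,0,0],[0,0,-35,0,0,0,0],[0,0,-40,0,0,0,0],[0,0,-42,0,0,0,0],[0,0,-42,0,0,0,0]]]'
```

```text
t: 21.6
eef_pos: [492.2, -177.8, 82.4]
tcp_rot: [[0.003, 1.0, -0.0], [1.0, -0.003, 0.002], [0.002, -0.0, -1.0]]
ft_force: [0.2, -0.1, -2.2]
gripper_width: 13.3
grasp_force: 40.0
t: 22.22
eef_pos: [493.8, -178.4, 42.2]
tcp_rot: [[0.003, 1.0, 0.004], [1.0, -0.003, -0.0], [-0.0, 0.004, -1.0]]
ft_force: [-1.1, -0.1, -1.3]
gripper_width: 13.2
grasp_force: 40.0
```

```bash
python3 -m pendant '[[[15,-0.5,-0.5,0,0,0,0],[30,-0.5,-0.5,0,0,0,0],[45,-0.5,-0.5,0,0,0,0],[60,-0.5,-0.5,0,0,0,0],[70,-0.5,-0.5,0,0,0,0],[76,-0.5,-0.5,0,0,0,0],[80,-0.5,-0.5,0,0,0,0],[83,-0.5,-0.5,0,0,0,0],[84.5,-0.5,-0.5,0,0,0,0],[84.5,-0.5,-0.5,0,0,0,0]]]' 40; python3 -m pendant '[[[1,0,0,0,0,0,0],[1,0,0,0,0,0,0]]]'
```

```text
t: 23.48
eef_pos: [577.5, -178.8, 41.3]
tcp_rot: [[0.003, 1.0, 0.002], [1.0, -0.003, 0.0], [0.0, 0.002, -1.0]]
ft_force: [-2.8, -0.2, 0.3]
gripper_width: 12.9
grasp_force: 40.0
t: 23.72
eef_pos: [577.8, -178.6, 41.2]
tcp_rot: [[0.003, 1.0, 0.001], [1.0, -0.003, 0.001], [0.001, 0.001, -1.0]]
ft_force: [-7.7, -0.7, 3.3]
gripper_width: 13.2
grasp_force: 40.0
```

```bash
python3 -m pendant '[[[-1,0,0,0,0,0,0.2],[-1,0,0,0,0,0,0.35],[-1,0,0,0,0,0,0.35],[-1,0,30,0,0,0,0.35],[-1,0,80,0,0,0,0.35],[5,40,130,0,0,-0.02,0.35],[9,90,180,0,0,-0.047,0.35],[9,140,200,0,0,-0.047,0.35],[9,185,200,0,0,-0.047,0.35],[9,185,200,0,0,-0.047,0.35],[9,185,200,0,0,-0.047,0.35]]]' 40
python3 - <<'E'
from h import *
cv2.imwrite('pics/w9.png',vision.snapshot('wrist')[:,:,::-1]); c=cam('wrist'); np.savez('w9.npz',K=c[0],d=c[1],V=c[2])
E
python3 rol.py pics/w9.png w9.npz
```

```text
t: 25.1
eef_pos: [588.0, 5.9, 241.2]
tcp_rot: [[0.049, 0.999, 0.003], [0.999, -0.049, -0.0], [-0.0, 0.003, -1.0]]
ft_force: [0.9, 0.1, -0.0]
gripper_width: 31.6
grasp_force: 0.0
px [304.8  83.7] c [624.2 119.7] r 32.5
```

Roller C is at (624, 120.5), so the shift is (+36, +114.5, −197).

```bash
python3 -m pendant '[[[15,50,0,0,0,0,0.35],[30,100,0,0,0,0,0.35],[36,114.5,-40,0,0,0,0.35],[36,114.5,-90,0,0,0,0.35],[36,114.5,-140,0,0,0,0.35],[36,114.5,-170,0,0,0,0.35],[36,114.5,-190,0,0,0,0.35],[36,114.5,-197,0,0,0,0.35],[36,114.5,-197,0,0,0,0.35]]]' 40; python3 -m pendant '[[[0,0,0,0,0,0,0],[0,0,0,0,0,0,0],[0,0,0,0,0,0,0],[0,0,0,0,0,0,0],[0,0,0,0,0,0,0]]]' 40
```

```text
t: 26.28
eef_pos: [624.2, 120.0, 44.3]
tcp_rot: [[0.051, 0.999, 0.003], [0.999, -0.051, -0.0], [0.0, 0.003, -1.0]]
ft_force: [-1.1, 0.4, 0.2]
gripper_width: 32.4
grasp_force: 0.0
t: 26.9
eef_pos: [624.7, 120.7, 44.9]
tcp_rot: [[0.05, 0.999, 0.005], [0.999, -0.05, 0.0], [0.0, 0.005, -1.0]]
ft_force: [1.7, -1.3, 6.3]
gripper_width: 12.8
grasp_force: 40.0
```

```bash
python3 -m pendant '[[[0,0,20,0,0,0,0],[0,0,60,0,0,0,0],[-5,-10,100,0,0,0,0],[-25,-60,120,0,0,0,0],[-45,-115,120,0,0,0.02,0],[-65,-170,120,0,0,0.05,0],[-85,-225,120,0,0,0.05,0],[-105,-280,120,0,0,0.05,0],[-122,-335,120,0,0,0.05,0],[-132,-380,110,0,0,0.05,0],[-132,-389,80,0,0,0.05,0],[-132,-389,60,0,0,0.05,0]]]' 40; python3 -m pendant '[[[0,0,-25,0,0,0,0],[0,0,-45,0,0,0,0],[0,0,-56,0,0,0,0],[0,0,-61,0,0,0,0],[0,0,-62.5,0,0,0,0],[0,0,-62.5,0,0,0,0]]]'
```

```text
t: 28.4
eef_pos: [491.2, -269.1, 103.1]
tcp_rot: [[0.002, 1.0, 0.002], [1.0, -0.002, 0.001], [0.001, 0.002, -1.0]]
ft_force: [0.1, -0.1, -1.9]
gripper_width: 12.7
grasp_force: 40.0
t: 29.15
eef_pos: [492.3, -268.5, 42.3]
tcp_rot: [[-0.0, 1.0, 0.004], [1.0, 0.0, -0.0], [-0.0, 0.004, -1.0]]
ft_force: [-0.0, -0.6, -2.4]
gripper_width: 13.1
grasp_force: 40.0
```

```bash
python3 -m pendant '[[[20,0,-0.5,0,0,0,0],[40,0,-0.5,0,0,0,0],[60,0,-0.5,0,0,0,0],[80,0,-0.5,0,0,0,0],[100,0,-0.5,0,0,0,0],[120,0,-0.5,0,0,0,0],[135,0,-0.5,0,0,0,0],[143,0,-0.5,0,0,0,0],[147,0,-0.5,0,0,0,0],[149,0,-0.5,0,0,0,0],[149,0,-0.5,0,0,0,0]]]' 40; python3 -m pendant '[[[1,0,0,0,0,0,0],[2.5,0,0,0,0,0,0],[2.5,0,0,0,0,0,0]]]'
```

```text
t: 30.52
eef_pos: [640.8, -268.4, 41.4]
tcp_rot: [[0.0, 1.0, 0.003], [1.0, -0.0, 0.0], [0.0, 0.003, -1.0]]
ft_force: [-1.1, -0.4, -1.5]
gripper_width: 12.8
grasp_force: 40.0
t: 30.9
eef_pos: [643.6, -268.3, 41.3]
tcp_rot: [[-0.0, 1.0, 0.003], [1.0, 0.0, 0.0], [0.0, 0.003, -1.0]]
ft_force: [0.2, 0.2, -1.8]
gripper_width: 13.3
grasp_force: 40.0
```

```bash
python3 -m pendant '[[[1,0,0,0,0,0,0],[2,0,0,0,0,0,0],[3,0,0,0,0,0,0],[3,0,0,0,0,0,0]]]';
```

```text
t: 31.4
eef_pos: [644.3, -268.2, 41.2]
tcp_rot: [[-0.0, 1.0, -0.001], [1.0, 0.0, 0.001], [0.001, -0.001, -1.0]]
ft_force: [-14.0, -0.5, 8.2]
gripper_width: 12.7
grasp_force: 40.1
```

```bash
python3 -m pendant '[[[-2,0,0,0,0,0,0.2],[-2,0,0,0,0,0,0.35],[-2,0,0,0,0,0,0.35],[-2,0,30,0,0,0,0.35],[-2,0,80,0,0,0,0.35],[-25,-25,130,0,0,0,0.35],[-55,-60,180,0,0,0,0.35],[-85,-95,215,0,0,0,0.35],[-95,-102,220,0,0,0,0.35],[-95,-102,220,0,0,0,0.35],[-95,-102,220,0,0,0,0.35]]]' 40
python3 - <<'E'
from h import *
cv2.imwrite('pics/w10.png',vision.snapshot('wrist')[:,:,::-1]); c=cam('wrist'); np.savez('w10.npz',K=c[0],d=c[1],V=c[2])
E
```

```text
t: 32.78
eef_pos: [551.9, -369.0, 259.8]
tcp_rot: [[-0.001, 1.0, 0.002], [1.0, 0.001, 0.002], [0.002, 0.002, -1.0]]
ft_force: [0.1, 0.9, -0.6]
gripper_width: 32.0
grasp_force: 0.0
```

View pics/w10.png

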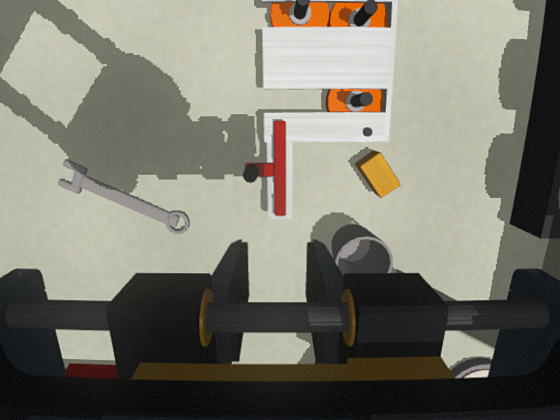

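All three rollers are under the plate with their stems in the slots: left lane near (302,10) and (362,14), right lane (362,100). The knob's top is at (251,172). Next I compute positions.

```bash
python3 - <<'E'
from h import *
f=np.load('w10.npz');c=(f['K'],f['d'],f['V'])
np.set_printoptions(precision=1,suppress=True)
print('knob',w('',[(251,171)],78,c)); print('stems',w('',[(305,-2),(371,5),(366,100)],70,c)); print('mouth',w('',[(263,32),(263,88),(263,114),(388,140)],31,c))
print('bolt',w('',[(280,122),(280,214),(280,168)],40,c))
E
```

```text
knob [[ 524.2 -342.3   78. ]]
stems [[ 578.2 -175.6   70. ]
 [ 642.5 -180.7   70. ]
 [ 642.9 -269.8   70. ]]
mouth [[ 536.3 -197.4   31. ]
 [ 535.8 -255.6   31. ]
 [ 535.6 -283.9   31. ]
 [ 682.  -312.4   31. ]]
bolt [[ 555.  -292.7   40. ]
 [ 555.4 -400.3   40. ]
 [ 555.2 -344.6   40. ]]
```

```bash
python3 -m pendant '[[[-20,15,-40,0,0,0,0.4],[-28.5,25,-90,0,0,0,0.4],[-28.5,25,-140,0,0,0,0.4],[-28.5,25,-180,0,0,0,0.4],[-28.5,25,-203,0,0,0,0.4],[-28.5,25,-212,0,0,0,0.4],[-28.5,25,-213,0,0,0,0.4],[-28.5,25,-213,0,0,0,0.4]]]' 25; python3 -m pendant '[[[0,0,0,0,0,0,0],[0,0,0,0,0,0,0],[0,0,0,0,0,0,0],[0,0,0,0,0,0,0],[0,0,0,0,0,0,0]]]' 25
```

```text
t: 33.83
eef_pos: [523.6, -345.5, 49.1]
tcp_rot: [[-0.0, 1.0, 0.004], [1.0, 0.0, -0.001], [-0.001, 0.004, -1.0]]
ft_force: [0.2, -0.3, -0.2]
gripper_width: 36.6
grasp_force: 0.0
t: 34.45
eef_pos: [523.3, -345.5, 48.7]
tcp_rot: [[-0.0, 1.0, 0.004], [1.0, 0.0, -0.0], [-0.0, 0.004, -1.0]]
ft_force: [0.2, 0.4, 5.3]
gripper_width: 15.4
grasp_force: 25.0
```

Gripped (16 mm). Next I push it +y.

```bash
python3 -m pendant '[[[0,6,0,0,0,0,0],[0,18,0,0,0,0,0],[0,32,0,0,0,0,0],[0,46,0,0,0,0,0],[0,60,0,0,0,0,0],[0,74,0,0,0,0,0],[0,88,0,0,0,0,0],[0,102,0,0,0,0,0],[0,112,0,0,0,0,0],[0,118,0,0,0,0,0],[0,120,0,0,0,0,0],[0,120,0,0,0,0,0]]]' 30; python3 -m pendant '[[[0,1.5,0,0,0,0,0],[0,3,0,0,0,0,0],[0,3,0,0,0,0,0]]]'
```

```text
t: 35.95
eef_pos: [522.3, -225.1, 48.7]
tcp_rot: [[-0.0, 1.0, 0.002], [1.0, 0.0, 0.0], [0.0, 0.002, -1.0]]
ft_force: [-5.7, 1.1, 12.1]
gripper_width: 15.0
grasp_force: 30.0
t: 36.33
eef_pos: [522.3, -222.3, 48.7]
tcp_rot: [[-0.0, 1.0, 0.002], [1.0, 0.0, 0.0], [0.0, 0.002, -1.0]]
ft_force: [-5.7, -0.6, 12.0]
gripper_width: 15.5
grasp_force: 30.0
```

```bash
python3 -m pendant '[[[0,1,0,0,0,0,0],[0,2,0,0,0,0,0],[0,2,0,0,0,0,0]]]'; python3 -m pendant '[[[0,1,0,0,0,0,0],[0,2,0,0,0,0,0],[0,2,0,0,0,0,0]]]'
```

```text
t: 36.7
eef_pos: [522.3, -220.7, 48.7]
tcp_rot: [[-0.0, 1.0, 0.002], [1.0, 0.0, -0.0], [-0.0, 0.002, -1.0]]
ft_force: [-6.8, -2.6, 11.1]
gripper_width: 15.3
grasp_force: 30.0
t: 37.08
eef_pos: [522.4, -220.4, 48.8]
tcp_rot: [[-0.001, 1.0, 0.003], [1.0, 0.001, -0.003], [-0.003, 0.003, -1.0]]
ft_force: [-10.7, -18.6, 6.5]
gripper_width: 15.5
grasp_force: 30.0
```

The bolt is on its stop. Next I release it and make a final check of everything.

```bash
python3 -m pendant '[[[0,-2.5,0,0,0,0,0.1],[0,-2.5,0,0,0,0,0.3],[0,-2.5,0,0,0,0,0.4],[0,-2.5,0,0,0,0,0.4],[0,-2.5,30,0,0,0,0.4],[0,-2.5,80,0,0,0,0.4],[0,-30,130,0,0,0,0.4],[-30,-80,180,0,0,0,0.4],[-60,-130,200,0,0,0,0.4],[-100,-180,200,0,0,0,0.4],[-130,-230,200,0,0,0,0.4],[-130,-230,200,0,0,0,0.4]]]'
python3 - <<'E'
from h import *
t=vision.snapshot('top')[:,:,::-1]; cv2.imwrite('pics/t11.png',t); crop('pics/t11.png','pics/t11c.png',95,90,445,260,2.28)
E
```

```text
t: 38.58
eef_pos: [390.8, -451.2, 248.2]
tcp_rot: [[0.004, 1.0, 0.003], [1.0, -0.004, -0.001], [-0.001, 0.003, -1.0]]
ft_force: [0.4, 0.8, 0.1]
gripper_width: 36.6
grasp_force: 0.0
```

View pics/t11c.png

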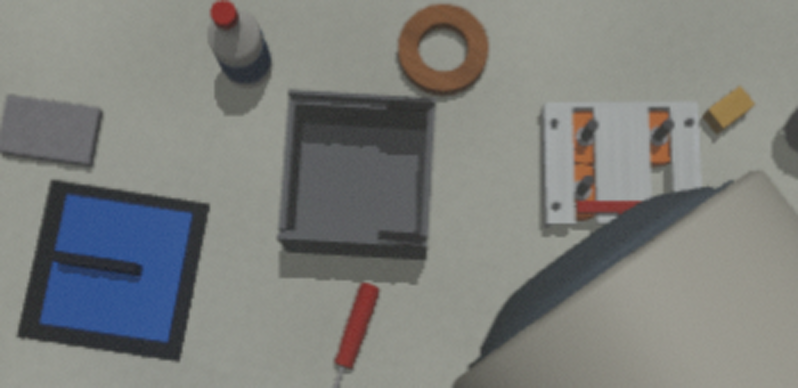

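The top view shows the box empty and the lid centred on the mat with even margins. All three rollers are home and the bolt bar starts at the far side of the left slot at (577,206). The bystanders have not moved. I hand the job in.

```bash
python3 -c "
from workcell import job; print(job.job_done())"
```

```text
the job is handed in; nothing more can be done
None
```

The job is done and handed in at about 39 s: the lid lies flat and centred on the mat, all three rollers are home in the cassette (two left, one right), and the bolt was then pushed across to its stop.

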